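# Nest the graded cups in the centrifuge bucket

## Robot

A 6-joint arm with a two-finger parallel gripper is mounted at the origin on the work surface. World frame = base frame: x ahead of the robot, y to its left, z up, the work surface at z = 0. Lengths are in mm, angles in rad, forces in N, time in s.
With the tool pointing down it reaches from about 300 to 775 mm from the base axis. Payload 14.6 kg.
Tool frame: the origin (TCP) lies between the finger pads; the fingertips stand manip.nose_length ahead of it and the grasp point (between the pads) lies 11 mm behind it (manip.nose_length is the distance from the TCP to the fingertips, in mm); z points along the fingers, y is the line along which they close (so a half turn about z gives the same grasp; the last joint's range is limited). The gripper opens to 94 mm and grips with 3 to 60 N. Pads are 16 mm wide; open, the fingers measure 119 mm over their backs; the gripper's body (75 mm by 177 mm) begins 78 mm behind the grasp point.
Start: joints at [-1.282, 0.3, 1.521, -0, 1.321, -0.067], TCP at [191.58, -515.545, 213.446] pointing down, gripper open.
Joint ranges: [-3.03, 3.03], [-0.79, 2.21], [0.23, 2.52], [-1.04, 4.18], [0, 3.07], [-2.55, 2.55]. Speed limits (rad/s): [2.22, 2.22, 2.57, 3.14, 3.14, 3.14].

## Interface

Orientations are given as [roll, pitch, yaw] about the fixed x, y, z axes, in that order (R = Rz(yaw) Ry(pitch) Rx(roll)).
In Python, from cell import manip, cams, job gives the robot as it stands.
- The arm moves only by the tool jog_arm, never from a script. Its argument "commands" is a list of rows, each an object of numbers: "dx", "dy", "dz": the shift along the tool's x, y, z each as a share of 40 mm, from -1 to 1; "ax", "ay", "az": the turn, a rotation vector about the tool's x, y, z each as a share of 10 degrees, from -1 to 1; "gripper": the closure, from 0 (fully open) to 1 (shut). A call has 1 to 10 rows; each row shifts and turns the commanded pose from where the row before left it, along the tool's axes as they then stand; what a row does not reach is not made up. A row lasts 1/8 s, in which the tool goes at most 62.5 mm and 10.7 degrees, less where a joint would pass 70% of its speed; a pose out of reach is approached as far as the arm can. A call with a number of a shift or a turn outside -1 to 1 is refused whole. A call with a gripper value outside its range is refused whole. The fingers move at their own pace and stop on an object; "squeeze" is the grip in N (left out, the last holds). Time passes only in rows, so rows that do not move let the fingers close. It gives the time, the measured TCP pose, the force, the opening and the grip force at its end, in the units of the state.
- manip.read_state(): the state, without advancing time (a new reading comes with each control period).
- cams.camera(name): name is "side" or "top"; returns a dict with "image" (420x560x3 uint8, red, green, blue), "fx", "fy", "cx", "cy" (pixels), "world_to_cam" (4x4, takes a point from world to camera coordinates). Camera axes: x right, y down, z forward; pixel columns grow to the right and rows downward; lengths in mm; the calibration is good to about 2 mm. A picture is of the moment at which its call begins. There is no depth.
- job.sign_off(): hands the job in; it is judged then, once.
The state is a dict: "clock": time; "joints": joint angles; "qd": joint speeds; "effort": joint torques, N m; "eef_pos": TCP position; "eef_rot": TCP orientation; "wrist_force": force on the tool from outside, world axes, zero at the start; "moment": the same for the moment, N m; "finger_gap": finger opening in mm; "finger_force": force on a finger pad.
Only numpy, scipy, OpenCV 4.12 (cv2) and the standard library are available. Lean on these libraries where they do the work, as an engineer would, in place of code of your own. Each camera call takes 0.05 s, during which the arm holds its last target. There are 200 camera calls.

## Task

Load the grey centrifuge bucket by nesting the two loose cups in it in size order: first the large green cup, turned so that its two lugs drop into the notches of the bucket's blue ring and it stands fully home on the bucket's floor, then the small yellow cup upright, right down inside the green one. Do not force the lugs against the ring (feel for the notches), leave the tube rack, bottle and jar where they stand, and let go of everything.

Things in the scene. Friction and masses are not known exactly. Their poses are not given: they have to be found in the camera images.
- bucket: Outer vessel, fixed: grey round bucket on a flat dark foot 120 x 120 x 6 mm. Outer diameter 86, bore 65, inner floor 8 mm above the origin, body 44 mm high, with a blue notched ring on its rim. Origin: centre of its underside, on the bench; z up; x is the middle of the ring's possible settings.
- ring_top (a point): Centre of the blue ring's top, 58 mm above the bucket's origin; axes are the BUCKET's. Ring: bore 66, outer diameter 92, 14 high, two facing notches 16 wide cut right through it. It is stiff (0.5 N m), stays as set, and its setting is not reported: seen from above, the line through the notches lies up to 0.6 rad either side of the bucket's x axis. See it or feel for it.
- large_cup: Large open green cup, loose, upright, about 140 g: 90 mm high, outer diameter 60 from 34 mm up (48 at the foot), wall 3, inner floor 4 mm above the origin. Origin: centre of its underside, z up. Home, its origin is 8 mm above the bucket's; with the lugs resting on top of the ring it is at 20 mm.
- lugs (a point): Midpoint between the large cup's two lugs, on its axis, 42 mm above its origin; axes are the cup's. The lugs stick out along +x and -x (a half turn is the same), each 8 mm wide, 8 high (38 to 46 mm above the origin), out to 40 mm from the axis; a white stripe above each. They enter the notches within about 0.1 rad of the right angle.
- small_cup: Small open yellow cup, loose, upright, about 90 g, round: 125 mm high, outer diameter 46 from 45 mm up (34 at the foot), wall 3. Origin: centre of its underside, z up. Home in the large cup, its origin is 4 mm above the large cup's and its rim 39 mm above the large cup's rim.
- tube_rack: Bystander: blue rack of capped sample tubes, 70 x 150 mm, 96 mm high, loose, heavy; origin: centre of its underside.
- reagent_bottle: Bystander: white bottle with red cap, diameter 56, 100 mm high, loose; origin: centre of its underside.
- control_jar: Bystander: small amber jar with white cap, diameter 50, 55 mm high, loose; origin: centre of its underside.
There are look-alikes about, which are no part of the job. Leave any orange look-alike of the large_cup alone.

How it is judged (in metres and radians):
On the way, in this order (a step that is already met when the one before it is completed fails the run):
1. the large cup stands home on the bucket's floor, lugs in the notches (z of large_cup in the frame of bucket between 0.004 and 0.0115 m and horizontal distance between large_cup and bucket below 0.007 m and angle between large_cup's own z axis and vertical below 0.1 rad), for 0.2 s.
2. the small cup stands home inside the large cup, which is still home (all of step 1 and z of small_cup in the frame of large_cup between 0 and 0.0075 m and horizontal distance between small_cup and large_cup below 0.009 m and angle between small_cup's own z axis and vertical below 0.2 rad), for 0.2 s.
At the end, for the whole second after the job is handed in: Large cup home in the bucket (origin 4 to 11.5 mm above the bucket's, within 7 mm of its axis, tilt under 0.1 rad); small cup home in the large one (origin 0 to 7.5 mm above the large cup's, within 9 mm sideways, tilt under 0.2 rad); both below 20 mm/s and released (all of step 2 and linear speed of each of large_cup, small_cup below 0.02 m/s); the robot touches nothing.
It fails at once if the large cup's lugs are forced down on the ring with more than 80 N before it is home (contact force between large_cup and bucket above 80 N and z of large_cup in the frame of bucket above 0.0135 m).
It fails at once if the tube rack is moved more than 25 mm or tipped (distance of tube_rack from where it was at the start of the episode above 0.025 m or angle between tube_rack's own z axis and vertical above 0.3 rad).
It fails at once if the reagent bottle is moved more than 25 mm or tipped (distance of reagent_bottle from where it was at the start of the episode above 0.025 m or angle between reagent_bottle's own z axis and vertical above 0.3 rad).
It fails at once if the control jar is moved more than 25 mm or tipped (distance of control_jar from where it was at the start of the episode above 0.025 m or angle between control_jar's own z axis and vertical above 0.3 rad).
It also fails if it takes over 72 s, if anything falls off the work surface, if the arm or the gripper's body presses on something with over 40 N, if the wrist force passes 120 N, or if a joint passes its speed limit or range.

## Working session

There is one attempt and no reset: what is moved stays moved. The work goes in short steps, Python scripts to look and compute and a tool call to move; the robot and the scene stay as the last step left them, time stands still between calls to the robot, and variables do not carry over. Pictures are saved under pics/ and viewed, at most 10 in all, crops included, and the job is handed in when it is done.

Besides the shell and the picture viewer there is one more tool, called after ">>>" by a JSON object that holds its "name" and its "arguments". jog_arm: Moves the arm, as the interface text tells. Shift numbers are shares of 40 mm and turn numbers shares of 10 degrees, none past 1 either way. Its arguments: {"type":"object","properties":{"commands":{"type":"array"},"squeeze":{"type":"number"}},"required":["commands"]}

```bash
ls; mkdir -p pics; cat > h.py <<'E'
from cell import manip, cams, job
import numpy as np, cv2
def grab(n,f=None):
    c=cams.camera(n)
    if f: cv2.imwrite(f,c["image"][:,:,::-1])
    return c
def ray(c,u,v,z):
    "world point at height z seen at pixel"
    T=np.array(c["world_to_cam"]);R,t=T[:3,:3],T[:3,3]
    o=-R.T@t; d=R.T@np.array([(u-c["cx"])/c["fx"],(v-c["cy"])/c["fy"],1])
    return o+d*(z-o[2])/d[2]
def proj(c,p):
    T=np.array(c["world_to_cam"]);q=T[:3,:3]@np.array(p,float)+T[:3,3]
    return np.array([c["fx"]*q[0]/q[2]+c["cx"],c["fy"]*q[1]/q[2]+c["cy"]])
E
python3 - <<'E'
from h import *
a=grab("top","pics/top.png");b=grab("side","pics/side.png")
for c in(a,b):print(c["fx"],c["cx"],c["cy"],np.round(c["world_to_cam"],3).tolist())
print(manip.read_state(),manip.nose_length)
E
```

```text
pics
393.36377926390554 283.9365119526744 210.6345266980444 [[-0.015, -1.0, -0.009, 42.039], [-0.981, 0.016, -0.192, 628.477], [0.192, 0.006, -0.981, 802.152], [0.0, 0.0, 0.0, 1.0]]
466.4765896048499 282.08950024179796 206.9373779803456 [[-0.789, -0.614, 0.013, 525.976], [-0.397, 0.494, -0.774, 274.222], [0.469, -0.615, -0.634, 909.43], [0.0, 0.0, 0.0, 1.0]]
{'clock': 0.1, 'joints': array([-1.28162582e+00,  3.00399976e-01,  1.52154722e+00, -2.18336378e-05,
        1.32067796e+00, -6.66003873e-02]), 'qd': array([-8.78886731e-05, -1.48189666e-03, -2.02740019e-03, -3.94513562e-04,
        1.94359774e-03, -1.17005641e-03]), 'effort': array([ 1.60296400e-03, -5.32650375e+01, -3.53284729e+01,  7.09766708e-02,
        2.34916684e-02, -5.66128767e-05]), 'eef_pos': array([ 191.49717   , -515.33633769,  212.93965704]), 'eef_rot': array([-3.14056104e+00, -4.76122658e-05,  3.55776288e-01]), 'wrist_force': array([-0.38330126,  0.85055892,  0.00174048]), 'moment': array([-0.02409154, -0.05480205, -0.02595087]), 'finger_force': 0.0, 'finger_gap': 94.15073381180561} 8.0
```

View pics/top.png

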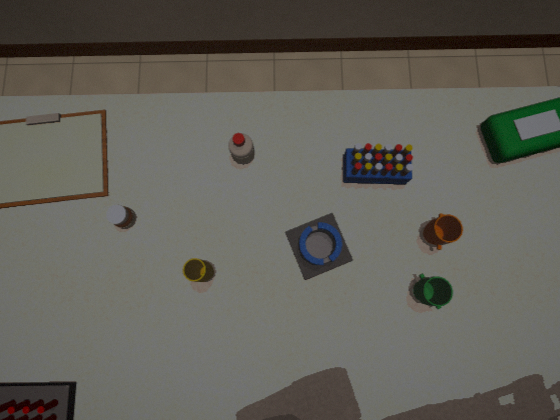

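View pics/side.png

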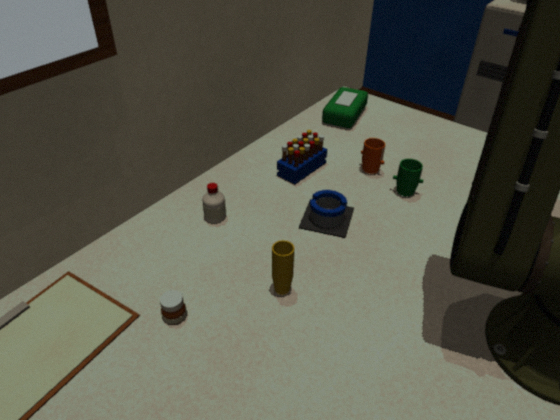

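The top view shows these candidates for the large cup:
- green cup, rim at (437,292), lugs at about (420,278) and (418,303)
- orange look-alike at (447,229)
- green box at (525,130)

I choose the green cup at (437,292). The yellow cup's rim is at (195,270) and the bucket ring at (320,243). The side view agrees: green (409,177), orange (373,155), bucket (328,205), yellow (283,265). Next is a close crop of each.

```bash
python3 - <<'E'
from h import *
a=cv2.imread("pics/top.png");b=cv2.imread("pics/side.png")
def cr(im,u,v,w,h):return cv2.resize(cv2.convertScaleAbs(im[v-h//2:v+h//2,u-w//2:u+w//2],alpha=1.8),(400,300),interpolation=cv2.INTER_CUBIC)
m=np.vstack([np.hstack([cr(a,430,288,80,60),cr(a,320,245,80,60)]),np.hstack([cr(b,405,175,80,60),cr(b,328,208,80,60)])])
cv2.imwrite("pics/m.png",m)
E
```

```text
(no output)
```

View pics/m.png

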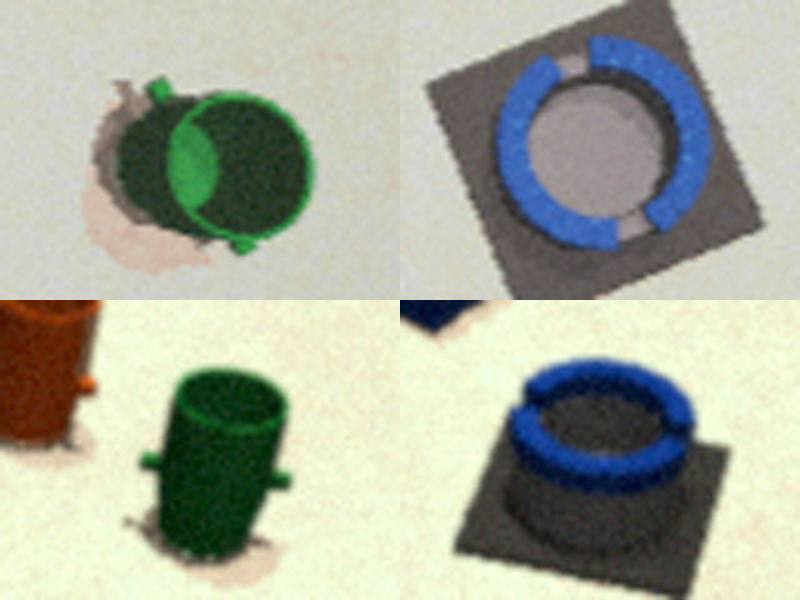

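The crop confirms a green cup with two green lugs, tips at about (422,276) and (438,307). The orange one is separate. The ring notches are at about (314.6,228) and (326.6,260.6).

```bash
cat >> h.py <<'E'
from scipy.optimize import minimize
A=np.linspace(0,2*np.pi,40)
def circ(x,y,z,r): return np.c_[x+r*np.cos(A),y+r*np.sin(A),z+0*A]
def sil(c,parts):
    m=np.zeros((420*4,560*4),np.uint8)
    for P in parts:
        q=np.array([proj(c,p) for p in P])*4+1.5
        cv2.fillConvexPoly(m,cv2.convexHull(np.round(q).astype(np.int32)),1)
    return cv2.resize(m.astype(np.float32),(560,420),interpolation=cv2.INTER_AREA)
def cup(p,big):
    x,y,w=p
    if not big: return [np.vstack([circ(x,y,0,17),circ(x,y,45,23),circ(x,y,125,23)])]
    R=np.array([[np.cos(w),-np.sin(w)],[np.sin(w),np.cos(w)]])
    B=np.array([[a*40,b*4,z] for a in(-1,1) for b in(-1,1) for z in(38,46)]);B[:,:2]=B[:,:2]@R.T+[x,y]
    return [np.vstack([circ(x,y,0,24),circ(x,y,34,30),circ(x,y,90,30)]),B]
def mask(c,h0,h1,uv,r):
    hsv=cv2.cvtColor(c["image"],cv2.COLOR_RGB2HSV)
    m=cv2.inRange(hsv,(h0,90,20),(h1,255,255));k=np.zeros_like(m);cv2.circle(k,uv,r,255,-1)
    return (m&k)>0
def fit(cs,ms,big,p0):
    S=np.array([1,1,.02])
    f=lambda q:sum(np.abs(sil(c,cup(q*S,big))-m).sum() for c,m in zip(cs,ms))
    r=min((minimize(f,np.array(p0)/S,method="Nelder-Mead",options=dict(initial_simplex=np.array(p0)/S+np.array([[0,0,0],[8,0,0],[0,8,0],[0,0,d]]))) for d in(8,-8)),key=lambda r:r.fun)
    return r.x*S,r.fun,[int(m.sum()) for m in ms]
E
python3 - <<'E'
from h import *
a=grab("top");b=grab("side")
l=[ray(a,422,276,42),ray(a,438,307,42)];d=l[0]-l[1]
print("lugs",l,np.linalg.norm(d),np.arctan2(d[1],d[0]),"rim",ray(a,438.2,291.2,90))
n=[ray(a,314.6,228,56),ray(a,326.6,260.6,56)];d=n[0]-n[1]
print("notch",n,np.linalg.norm(d),np.arctan2(d[1],d[0]),(n[0]+n[1])/2)
p0=ray(a,438.2,291.2,90);w=np.arctan2((l[0]-l[1])[1],(l[0]-l[1])[0])
print(fit([a,b],[mask(a,45,85,(432,291),35),mask(b,45,85,(409,177),32)],1,[p0[0],p0[1],w]))
p0=ray(a,195,270,125)
ms=[mask(a,20,35,(199,270),28),mask(b,20,35,(283,267),45)]
print(p0,fit([a,b],ms,0,[p0[0],p0[1],0]))
# blue ring
for c,uv in((a,(320,243)),(b,(328,205))):
    m=mask(c,100,130,uv,32)
    k,_=cv2.findContours(m.astype(np.uint8),0,1); h=cv2.convexHull(np.vstack(k))[:,0]
    g=lambda q:np.abs(sil(c,[np.vstack([circ(q[0],q[1],58,46),circ(q[0],q[1],44,46)])])-cv2.fillConvexPoly(np.zeros((420,560),np.float32),h,1)).sum()
    p=ray(c,*uv,52); r=minimize(g,p[:2],method="Nelder-Mead",options=dict(initial_simplex=p[:2]+np.array([[0,0],[8,0],[0,8]])));print("ring",r.x,r.fun,m.sum())
for n,uv,z in(("bottle",(238,139),100),("jar",(119,215),55),("rack",(378,160),90)):print(n,ray(a,*uv,z))
E
```

```text
lugs [array([ 483.50156371, -264.73338269,   42.        ]), array([ 417.77473093, -293.40890999,   42.        ])] 71.70984878817784 0.4113888549017275 rim [ 451.46688281 -278.85197239   90.        ]
notch [array([590.22784209, -34.39239852,  56.        ]), array([518.97288368, -58.06774095,  56.        ])] 75.08522449143936 0.32078639150029165 [554.60036288 -46.23006973  56.        ]
(array([ 4.52243330e+02, -2.78758783e+02,  4.23297568e-01]), np.float64(556.4375), [566, 732])
[500.10042315 209.02684283 125.        ] (array([ 5.02336586e+02,  2.11092226e+02, -4.91177967e-02]), np.float64(192.0), [508, 1051])
ring [557.61472101 -45.3707872 ] 45.875 661
ring [558.34741663 -46.30489735] 26.3125 585
bottle [781.67230908 129.22378818 100.        ]
jar [626.5079828  397.21976939  55.        ]
rack [ 731.86069292 -173.80738365   90.        ]
```

>>> {"name": "jog_arm", "arguments": {"commands": [{"dx":0.907,"dy":-0.363,"gripper":0},{"dx":0.907,"dy":-0.363,"gripper":0},{"dx":0.907,"dy":-0.363,"gripper":0},{"dx":0.907,"dy":-0.363,"gripper":0},{"dx":0.907,"dy":-0.363,"gripper":0},{"dx":0.907,"dy":-0.363,"gripper":0},{"dx":0.907,"dy":-0.363,"gripper":0},{"dx":0.907,"dy":-0.363,"gripper":0},{"dx":0.907,"dy":-0.363,"gripper":0},{"az":-0.37,"gripper":0}], "squeeze": 20}}

```text
schema error: expected keys dx, dy, dz, ax, ay, az, gripper
```

>>> {"name": "jog_arm", "arguments": {"commands": [{"dx":0,"gripper":0},{"dx":0,"gripper":0}]}}

```text
schema error: expected keys dx, dy, dz, ax, ay, az, gripper
```

```bash
python3 - <<'E'
from h import *
a=grab("top")
im=a["image"]
# notch angle: sample ring at z=58, r=40 (between 33 and 46)
for C in((557.6,-45.4),(558.3,-46.3),(556.5,-46)):
  th=np.radians(np.arange(0,360,1.)); v=np.zeros(360)
  for r in(37,39,41,43):
    q=np.array([proj(a,[C[0]+r*np.cos(t),C[1]+r*np.sin(t),58]) for t in th]).astype(np.float32)
    s=cv2.remap(im,q[:,0].reshape(1,-1),q[:,1].reshape(1,-1),1)[0].astype(float)
    v+=s[:,2]-s[:,0]
  v=v/v.max(); lo=v<.5; 
  print(C,np.where(lo)[0])
  z=np.exp(2j*th)[lo].mean(); print(np.angle(z)/2)
E
```

```text
(557.6, -45.4) [  7   8   9  10  11  12  13  14  15  16  17  18  19  20  21  22  23  24
  25  26  27  28  29  30 187 188 189 190 191 192 193 194 195 196 197 198
 199 200 201 202 203 204 205 206 207 208 209]
0.3186101644470613
(558.3, -46.3) [  8   9  10  11  12  13  14  15  16  17  18  19  20  21  22  23  24  25
  26  27  28  29  30  31  32 186 187 188 189 190 191 192 193 194 195 196
 197 198 199 200 201 202 203 204 205 206 207]
0.320364293582023
(556.5, -46) [  8   9  10  11  12  13  14  15  16  17  18  19  20  21  22  23  24  25
  26  27  28  29  30 186 187 188 189 190 191 192 193 194 195 196 197 198
 199 200 201 202 203 204 205 206 207 208 209]
0.3182598072669568
```

Every row needs all the keys, so I'll resend. The notch line is at 0.32 rad.

>>> {"name": "jog_arm", "arguments": {"commands": [{"dx":0.907,"dy":-0.363,"dz":0,"ax":0,"ay":0,"az":0,"gripper":0},{"dx":0.907,"dy":-0.363,"dz":0,"ax":0,"ay":0,"az":0,"gripper":0},{"dx":0.907,"dy":-0.363,"dz":0,"ax":0,"ay":0,"az":0,"gripper":0},{"dx":0.907,"dy":-0.363,"dz":0,"ax":0,"ay":0,"az":0,"gripper":0},{"dx":0.907,"dy":-0.363,"dz":0,"ax":0,"ay":0,"az":0,"gripper":0},{"dx":0.907,"dy":-0.363,"dz":0,"ax":0,"ay":0,"az":0,"gripper":0},{"dx":0.907,"dy":-0.363,"dz":0,"ax":0,"ay":0,"az":0,"gripper":0},{"dx":0.907,"dy":-0.363,"dz":0,"ax":0,"ay":0,"az":0,"gripper":0},{"dx":0.907,"dy":-0.363,"dz":0,"ax":0,"ay":0,"az":0,"gripper":0},{"dx":0,"dy":0,"dz":0,"ax":0,"ay":0,"az":-0.37,"gripper":0}], "squeeze": 20}}

```text
clock: 1.5
eef_pos: [453.5, -277.6, 213.2]
eef_rot: [-3.141, -0.0, 0.424]
wrist_force: [-0.2, 0.8, 0.5]
finger_gap: 93.8
finger_force: 0.0
```

>>> {"name": "jog_arm", "arguments": {"commands": [{"dx":0,"dy":0,"dz":0,"ax":0,"ay":0,"az":0,"gripper":0},{"dx":0,"dy":0,"dz":0,"ax":0,"ay":0,"az":0,"gripper":0}]}}

```text
clock: 1.75
eef_pos: [451.9, -279.6, 213.4]
eef_rot: [-3.141, 0.0, 0.418]
wrist_force: [1.0, -0.2, -0.7]
finger_gap: 94.2
finger_force: 0.0
```

>>> {"name": "jog_arm", "arguments": {"commands": [{"dx":0,"dy":0,"dz":0.9,"ax":0,"ay":0,"az":0,"gripper":0},{"dx":0,"dy":0,"dz":0.9,"ax":0,"ay":0,"az":0,"gripper":0},{"dx":0,"dy":0,"dz":0.7,"ax":0,"ay":0,"az":0,"gripper":0},{"dx":0,"dy":0,"dz":0.6,"ax":0,"ay":0,"az":0,"gripper":0},{"dx":0,"dy":0,"dz":0.4,"ax":0,"ay":0,"az":0,"gripper":0},{"dx":0,"dy":0,"dz":0.2,"ax":0,"ay":0,"az":0,"gripper":0},{"dx":0,"dy":0,"dz":0,"ax":0,"ay":0,"az":0,"gripper":0},{"dx":0,"dy":0,"dz":0,"ax":0,"ay":0,"az":0,"gripper":0}]}}

```text
clock: 2.75
eef_pos: [452.5, -279.6, 66.2]
eef_rot: [3.141, -0.001, 0.42]
wrist_force: [0.6, -0.1, -0.9]
finger_gap: 93.8
finger_force: 0.0
```

>>> {"name": "jog_arm", "arguments": {"commands": [{"dx":0,"dy":0,"dz":0,"ax":0,"ay":0,"az":0,"gripper":1},{"dx":0,"dy":0,"dz":0,"ax":0,"ay":0,"az":0,"gripper":1},{"dx":0,"dy":0,"dz":0,"ax":0,"ay":0,"az":0,"gripper":1},{"dx":0,"dy":0,"dz":0,"ax":0,"ay":0,"az":0,"gripper":1},{"dx":0,"dy":0,"dz":0,"ax":0,"ay":0,"az":0,"gripper":1},{"dx":0,"dy":0,"dz":0,"ax":0,"ay":0,"az":0,"gripper":1}], "squeeze": 20}}

```text
clock: 3.5
eef_pos: [452.2, -279.3, 65.5]
eef_rot: [3.142, -0.0, 0.42]
wrist_force: [-0.1, 0.7, 1.8]
finger_gap: 60.6
finger_force: 20.0
```

>>> {"name": "jog_arm", "arguments": {"commands": [{"dx":0,"dy":0,"dz":-0.3,"ax":0,"ay":0,"az":0,"gripper":1},{"dx":0,"dy":0,"dz":-0.6,"ax":0,"ay":0,"az":0,"gripper":1},{"dx":0,"dy":0,"dz":-0.6,"ax":0,"ay":0,"az":0,"gripper":1},{"dx":0,"dy":0,"dz":-0.6,"ax":0,"ay":0,"az":0,"gripper":1},{"dx":0,"dy":0,"dz":-0.4,"ax":0,"ay":0,"az":0,"gripper":1}]}}

```text
clock: 4.12
eef_pos: [452.3, -279.4, 167.1]
eef_rot: [3.14, -0.001, 0.42]
wrist_force: [0.4, 0.3, -1.4]
finger_gap: 60.8
finger_force: 20.0
```

>>> {"name": "jog_arm", "arguments": {"commands": [{"dx":0.597,"dy":-0.532,"dz":0,"ax":0,"ay":0,"az":0,"gripper":1},{"dx":0.597,"dy":-0.532,"dz":0,"ax":0,"ay":0,"az":0,"gripper":1},{"dx":0.597,"dy":-0.532,"dz":0,"ax":0,"ay":0,"az":0,"gripper":1},{"dx":0.597,"dy":-0.532,"dz":0,"ax":0,"ay":0,"az":0,"gripper":1},{"dx":0.597,"dy":-0.532,"dz":0,"ax":0,"ay":0,"az":0,"gripper":1},{"dx":0.597,"dy":-0.532,"dz":0,"ax":0,"ay":0,"az":0,"gripper":1},{"dx":0.597,"dy":-0.532,"dz":0,"ax":0,"ay":0,"az":0,"gripper":1},{"dx":0.597,"dy":-0.532,"dz":0,"ax":0,"ay":0,"az":0,"gripper":1},{"dx":0,"dy":0,"dz":0,"ax":0,"ay":0,"az":0.57,"gripper":1},{"dx":0,"dy":0,"dz":0,"ax":0,"ay":0,"az":0,"gripper":1}]}}

```text
clock: 5.38
eef_pos: [557.0, -45.7, 165.5]
eef_rot: [-3.141, 0.0, 0.322]
wrist_force: [-0.1, 0.3, -1.6]
finger_gap: 60.6
finger_force: 20.0
```

```bash
python3 - <<'E'
from h import *
a=grab("top","pics/t2.png");b=grab("side","pics/s2.png");s=manip.read_state();print(s["eef_pos"],s["eef_rot"],s["finger_gap"],s["wrist_force"])
def cr(im,u,v,w=100,h=150):return cv2.resize(cv2.convertScaleAbs(im[v-h//2:v+h//2,u-w//2:u+w//2,::-1],alpha=1.8),(400,600),interpolation=cv2.INTER_CUBIC)
p=np.round(proj(a,[557,-46,120])).astype(int);q=np.round(proj(b,[557,-46,100])).astype(int);print(p,q)
cv2.imwrite("pics/m2.png",np.hstack([cr(a["image"],*p),cr(b["image"],*q)]))
E
```

```text
[556.92095887 -46.17566687 165.49337707] [-3.14151322e+00  2.22148482e-04  3.22683139e-01] 60.54535249844843 [-0.61646954  0.05750931 -0.94228179]
[323 240] [330 188]
```

View pics/m2.png

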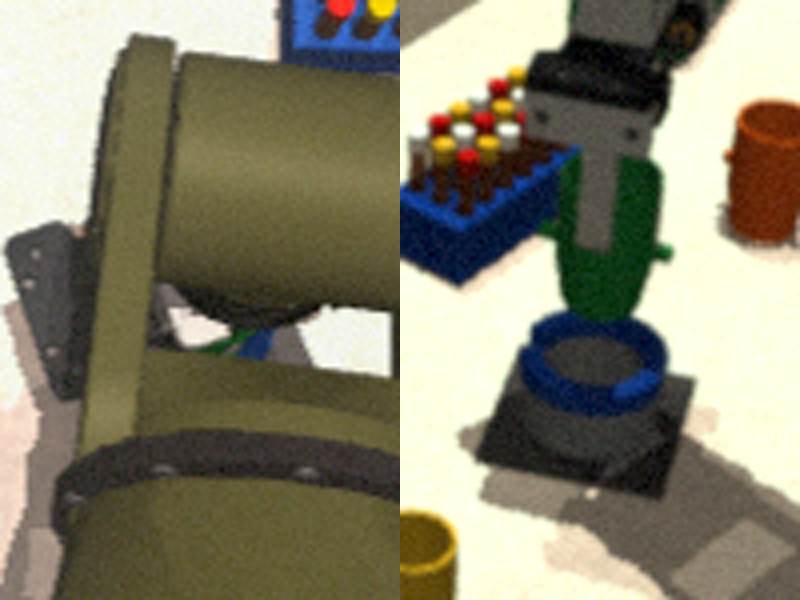

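The cup hangs upright over the ring in the grip. In the side view its lug tips are at about (315.8,170) and (348,176.5). I'll check the lug angle from those.

```bash
python3 - <<'E'
from h import *
b=grab("side")
for w in(.2,.32,.44):
    print(w,[proj(b,[557+s*40*np.cos(w),-46+s*40*np.sin(w),142]).round(1) for s in(1,-1)])
E
```

```text
0.2 [array([315.7, 169. ]), array([347., 178.])]
0.32 [array([315., 170.]), array([347.6, 176.9])]
0.44 [array([314.6, 171.1]), array([348. , 175.7])]
```

>>> {"name": "jog_arm", "arguments": {"commands": [{"dx":0,"dy":0,"dz":0.5,"ax":0,"ay":0,"az":0,"gripper":1},{"dx":0,"dy":0,"dz":0.5,"ax":0,"ay":0,"az":0,"gripper":1},{"dx":0,"dy":0,"dz":0.3,"ax":0,"ay":0,"az":0,"gripper":1},{"dx":0,"dy":0,"dz":0.2,"ax":0,"ay":0,"az":0,"gripper":1},{"dx":0,"dy":0,"dz":0.2,"ax":0,"ay":0,"az":0,"gripper":1},{"dx":0,"dy":0,"dz":0,"ax":0,"ay":0,"az":0,"gripper":1},{"dx":0,"dy":0,"dz":0,"ax":0,"ay":0,"az":0,"gripper":1}]}}

```text
clock: 6.4
eef_pos: [557.3, -46.0, 97.9]
eef_rot: [3.141, -0.001, 0.321]
wrist_force: [0.3, 0.2, -1.1]
finger_gap: 60.6
finger_force: 20.0
```

Lug angle agrees with 0.32. No contact so far, so I'll lower slowly past ring height.

>>> {"name": "jog_arm", "arguments": {"commands": [{"dx":0,"dy":0,"dz":0.1,"ax":0,"ay":0,"az":0,"gripper":1},{"dx":0,"dy":0,"dz":0.1,"ax":0,"ay":0,"az":0,"gripper":1},{"dx":0,"dy":0,"dz":0.1,"ax":0,"ay":0,"az":0,"gripper":1},{"dx":0,"dy":0,"dz":0.05,"ax":0,"ay":0,"az":0,"gripper":1},{"dx":0,"dy":0,"dz":0,"ax":0,"ay":0,"az":0,"gripper":1}]}}

```text
clock: 7.02
eef_pos: [557.0, -45.9, 83.3]
eef_rot: [-3.141, 0.0, 0.321]
wrist_force: [0.2, -0.8, -2.2]
finger_gap: 60.8
finger_force: 20.0
```

>>> {"name": "jog_arm", "arguments": {"commands": [{"dx":0,"dy":0,"dz":0.05,"ax":0,"ay":0,"az":0,"gripper":1},{"dx":0,"dy":0,"dz":0.05,"ax":0,"ay":0,"az":0,"gripper":1},{"dx":0,"dy":0,"dz":0.05,"ax":0,"ay":0,"az":0,"gripper":1},{"dx":0,"dy":0,"dz":0,"ax":0,"ay":0,"az":0,"gripper":1}]}}

```text
clock: 7.52
eef_pos: [557.0, -45.9, 77.3]
eef_rot: [-3.141, 0.0, 0.321]
wrist_force: [-0.3, 0.7, -2.7]
finger_gap: 60.5
finger_force: 20.0
```

>>> {"name": "jog_arm", "arguments": {"commands": [{"dx":0,"dy":0,"dz":0.04,"ax":0,"ay":0,"az":0,"gripper":1},{"dx":0,"dy":0,"dz":0.04,"ax":0,"ay":0,"az":0,"gripper":1},{"dx":0,"dy":0,"dz":0,"ax":0,"ay":0,"az":0,"gripper":1}]}}

```text
clock: 7.9
eef_pos: [557.0, -45.9, 74.1]
eef_rot: [-3.141, 0.0, 0.321]
wrist_force: [0.8, 0.2, -1.1]
finger_gap: 60.5
finger_force: 20.0
```

>>> {"name": "jog_arm", "arguments": {"commands": [{"dx":0,"dy":0,"dz":0.02,"ax":0,"ay":0,"az":0,"gripper":1},{"dx":0,"dy":0,"dz":0,"ax":0,"ay":0,"az":0,"gripper":1},{"dx":0,"dy":0,"dz":0,"ax":0,"ay":0,"az":0,"gripper":0.0},{"dx":0,"dy":0,"dz":0,"ax":0,"ay":0,"az":0,"gripper":0},{"dx":0,"dy":0,"dz":0,"ax":0,"ay":0,"az":0,"gripper":0},{"dx":0,"dy":0,"dz":0,"ax":0,"ay":0,"az":0,"gripper":0},{"dx":0,"dy":0,"dz":0,"ax":0,"ay":0,"az":0,"gripper":0},{"dx":0,"dy":0,"dz":0,"ax":0,"ay":0,"az":0,"gripper":0}]}}

```text
clock: 8.9
eef_pos: [557.1, -45.9, 73.4]
eef_rot: [-3.142, 0.0, 0.321]
wrist_force: [0.4, 0.4, 0.3]
finger_gap: 93.7
finger_force: 0.0
```

>>> {"name": "jog_arm", "arguments": {"commands": [{"dx":0,"dy":0,"dz":-0.3,"ax":0,"ay":0,"az":0,"gripper":0},{"dx":0,"dy":0,"dz":-0.6,"ax":0,"ay":0,"az":0,"gripper":0},{"dx":0,"dy":0,"dz":-0.9,"ax":0,"ay":0,"az":0,"gripper":0},{"dx":0,"dy":0,"dz":-0.9,"ax":0,"ay":0,"az":0,"gripper":0},{"dx":0,"dy":0,"dz":-0.8,"ax":0,"ay":0,"az":0,"gripper":0}]}}

```text
clock: 9.52
eef_pos: [557.1, -45.9, 215.8]
eef_rot: [3.141, -0.001, 0.321]
wrist_force: [-0.2, -0.8, -0.0]
finger_gap: 94.0
finger_force: 0.0
```

>>> {"name": "jog_arm", "arguments": {"commands": [{"dx":0.091,"dy":-0.816,"dz":0,"ax":0,"ay":0,"az":0,"gripper":0},{"dx":0.091,"dy":-0.816,"dz":0,"ax":0,"ay":0,"az":0,"gripper":0},{"dx":0.091,"dy":-0.816,"dz":0,"ax":0,"ay":0,"az":0,"gripper":0},{"dx":0.091,"dy":-0.816,"dz":0,"ax":0,"ay":0,"az":0,"gripper":0},{"dx":0.091,"dy":-0.816,"dz":0,"ax":0,"ay":0,"az":0,"gripper":0},{"dx":0.091,"dy":-0.816,"dz":0,"ax":0,"ay":0,"az":0,"gripper":0},{"dx":0.091,"dy":-0.816,"dz":0,"ax":0,"ay":0,"az":0,"gripper":0},{"dx":0.091,"dy":-0.816,"dz":0,"ax":0,"ay":0,"az":0,"gripper":0},{"dx":0,"dy":0,"dz":0,"ax":0,"ay":0,"az":0,"gripper":0}]}}

```text
clock: 10.65
eef_pos: [501.9, 212.5, 214.2]
eef_rot: [-3.141, -0.001, 0.323]
wrist_force: [0.2, -0.0, -0.7]
finger_gap: 94.0
finger_force: 0.0
```

```bash
python3 - <<'E'
from h import *
a=grab("top");b=grab("side")
print(manip.read_state()["eef_pos"])
# bucketed cup: rim centre from green mask in top view & side view
cv2.imwrite("pics/m3.png",np.hstack([cv2.resize(cv2.convertScaleAbs(c["image"][v-40:v+40,u-50:u+50,::-1],alpha=1.8),(400,320),interpolation=2) for c,u,v in((a,322,241),(b,328,200))]))
for c,uv in((a,(322,241)),(b,(328,195))):
    m=mask(c,45,85,uv,40);k,_=cv2.findContours(m.astype(np.uint8),0,1);h=cv2.convexHull(np.vstack(k))[:,0]
    u,v=(h.min(0)+h.max(0))/2;print(h.min(0),h.max(0),ray(c,u,v,98))
    for z in (98,110): 
        q=np.array([proj(c,p) for p in circ(557.3,-46,z,30)]);print(z,q.min(0).round(1),q.max(0).round(1))
E
```

```text
[502.39396821 210.79148243 213.9877549 ]
[307 226] [335 260] [552.51218472 -43.61795402  98.        ]
98 [307.6 226.3] [336.6 255.2]
110 [307.9 225.4] [337.3 254.7]
[313 182] [344 208] [544.39456857 -21.44629162  98.        ]
98 [317.3 180.9] [342.  195.7]
110 [317.6 177. ] [342.5 191.7]
```

View pics/m3.png

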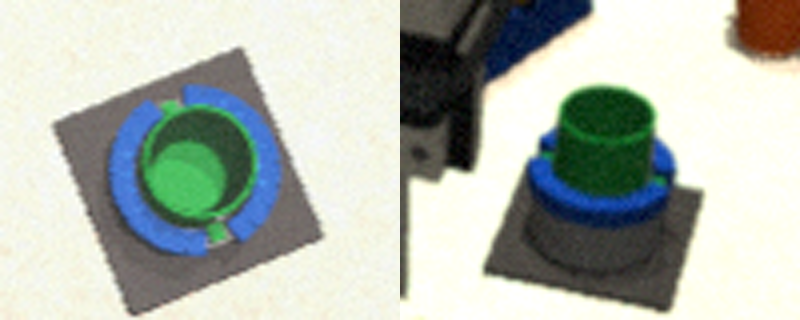

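The green cup is home: both lugs sit in the notches and its rim row (226) matches height 98 (226.3). Next, grasp the yellow cup near its rim.

>>> {"name": "jog_arm", "arguments": {"commands": [{"dx":0,"dy":0,"dz":0.7,"ax":0,"ay":0,"az":0,"gripper":0},{"dx":0,"dy":0,"dz":0.8,"ax":0,"ay":0,"az":0,"gripper":0},{"dx":0,"dy":0,"dz":0.7,"ax":0,"ay":0,"az":0,"gripper":0},{"dx":0,"dy":0,"dz":0.5,"ax":0,"ay":0,"az":0,"gripper":0},{"dx":0,"dy":0,"dz":0.2,"ax":0,"ay":0,"az":0,"gripper":0},{"dx":0,"dy":0,"dz":0,"ax":0,"ay":0,"az":0,"gripper":0}]}}

```text
clock: 11.5
eef_pos: [502.6, 210.5, 97.7]
eef_rot: [3.142, 0.0, 0.32]
wrist_force: [0.1, -1.0, 0.5]
finger_gap: 93.8
finger_force: 0.0
```

>>> {"name": "jog_arm", "arguments": {"commands": [{"dx":0,"dy":0,"dz":0,"ax":0,"ay":0,"az":0,"gripper":1},{"dx":0,"dy":0,"dz":0,"ax":0,"ay":0,"az":0,"gripper":1},{"dx":0,"dy":0,"dz":0,"ax":0,"ay":0,"az":0,"gripper":1},{"dx":0,"dy":0,"dz":0,"ax":0,"ay":0,"az":0,"gripper":1},{"dx":0,"dy":0,"dz":0,"ax":0,"ay":0,"az":0,"gripper":1},{"dx":0,"dy":0,"dz":0,"ax":0,"ay":0,"az":0,"gripper":1},{"dx":0,"dy":0,"dz":0,"ax":0,"ay":0,"az":0,"gripper":1},{"dx":0,"dy":0,"dz":0,"ax":0,"ay":0,"az":0,"gripper":1}], "squeeze": 20}}

```text
clock: 12.5
eef_pos: [502.4, 211.1, 97.5]
eef_rot: [-3.142, -0.0, 0.321]
wrist_force: [-0.5, 0.1, 0.4]
finger_gap: 44.9
finger_force: 20.0
```

>>> {"name": "jog_arm", "arguments": {"commands": [{"dx":0,"dy":0,"dz":-0.3,"ax":0,"ay":0,"az":0,"gripper":1},{"dx":0,"dy":0,"dz":-0.6,"ax":0,"ay":0,"az":0,"gripper":1},{"dx":0,"dy":0,"dz":-0.7,"ax":0,"ay":0,"az":0,"gripper":1},{"dx":0,"dy":0,"dz":-0.7,"ax":0,"ay":0,"az":0,"gripper":1},{"dx":0,"dy":0,"dz":-0.6,"ax":0,"ay":0,"az":0,"gripper":1},{"dx":0,"dy":0,"dz":-0.3,"ax":0,"ay":0,"az":0,"gripper":1}]}}

```text
clock: 13.25
eef_pos: [502.6, 211.2, 227.3]
eef_rot: [-3.142, -0.002, 0.321]
wrist_force: [-1.0, 0.6, -0.5]
finger_gap: 45.0
finger_force: 20.0
```

>>> {"name": "jog_arm", "arguments": {"commands": [{"dx":-0.091,"dy":0.5,"dz":0,"ax":0,"ay":0,"az":0,"gripper":1},{"dx":-0.091,"dy":0.816,"dz":0,"ax":0,"ay":0,"az":0,"gripper":1},{"dx":-0.091,"dy":0.816,"dz":0,"ax":0,"ay":0,"az":0,"gripper":1},{"dx":-0.091,"dy":0.816,"dz":0,"ax":0,"ay":0,"az":0,"gripper":1},{"dx":-0.091,"dy":0.816,"dz":0,"ax":0,"ay":0,"az":0,"gripper":1},{"dx":-0.091,"dy":0.816,"dz":0,"ax":0,"ay":0,"az":0,"gripper":1},{"dx":-0.091,"dy":0.816,"dz":0,"ax":0,"ay":0,"az":0,"gripper":1},{"dx":-0.091,"dy":0.816,"dz":0,"ax":0,"ay":0,"az":0,"gripper":1},{"dx":0,"dy":0.316,"dz":0,"ax":0,"ay":0,"az":0,"gripper":1},{"dx":0,"dy":0,"dz":0,"ax":0,"ay":0,"az":0,"gripper":1}]}}

```text
clock: 14.5
eef_pos: [556.8, -46.6, 224.8]
eef_rot: [-3.141, 0.001, 0.32]
wrist_force: [-0.0, 0.8, -0.0]
finger_gap: 44.8
finger_force: 20.0
```

>>> {"name": "jog_arm", "arguments": {"commands": [{"dx":0,"dy":0,"dz":0,"ax":0,"ay":0,"az":0,"gripper":1},{"dx":0,"dy":0,"dz":0,"ax":0,"ay":0,"az":0,"gripper":1}]}}

```text
clock: 14.75
eef_pos: [556.9, -45.1, 225.4]
eef_rot: [-3.142, 0.0, 0.322]
wrist_force: [-0.7, 0.1, -0.7]
finger_gap: 44.7
finger_force: 20.0
```

```bash
python3 - <<'E'
from h import *
b=grab("side");s=manip.read_state();print(s["eef_pos"],s["eef_rot"])
v,u=190,329
q=[proj(b,[557,-46,130]),proj(b,[557,-46,255])]
im=cv2.convertScaleAbs(b["image"][80:240,270:390,::-1],alpha=1.8)
im=cv2.resize(im,None,fx=3.7,fy=3.7,interpolation=2)
m=mask(b,20,35,(int(q[0][0]),int(q[0][1])),50);ys,xs=np.where(m)
for y in range(ys.min(),ys.max()+1,6): print(y,xs[ys==y].min(),xs[ys==y].max())
P=sil(b,[np.vstack([circ(557,-46,130,17),circ(557,-46,175,23),circ(557,-46,255,23)])])>.5
ys,xs=np.where(P);print("model",[(y,xs[ys==y].min(),xs[ys==y].max()) for y in range(ys.min(),ys.max()+1,12)],ys.max())
cv2.imwrite("pics/m4.png",im)
E
```

```text
[556.97200034 -45.22386561 225.49681377] [-3.14159141e+00 -7.15948619e-05  3.21886938e-01]
128 338 339
134 308 343
140 297 344
146 324 343
152 288 342
158 323 341
164 323 341
170 324 339
176 324 337
182 330 333
model [(127, np.int64(330), np.int64(338)), (139, np.int64(325), np.int64(344)), (151, np.int64(324), np.int64(343)), (163, np.int64(323), np.int64(342)), (175, np.int64(324), np.int64(338))] 181
```

View pics/m4.png

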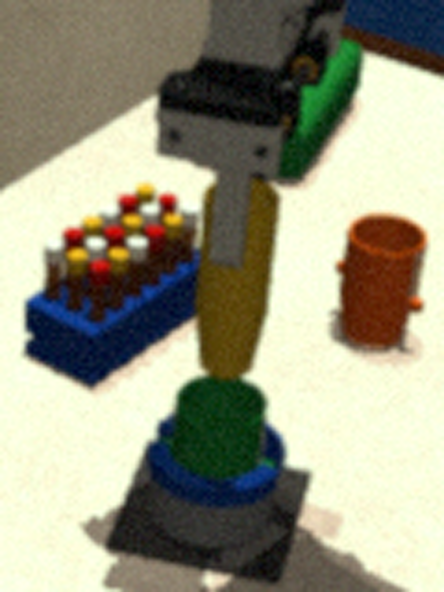

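The yellow cup hangs upright, foot at about (330,182) in the side view, centred over the green cup's mouth and matching the model. I'll lower it in.

>>> {"name": "jog_arm", "arguments": {"commands": [{"dx":0,"dy":0.02,"dz":0.4,"ax":0,"ay":0,"az":0,"gripper":1},{"dx":0,"dy":0,"dz":0.4,"ax":0,"ay":0,"az":0,"gripper":1},{"dx":0,"dy":0,"dz":0.4,"ax":0,"ay":0,"az":0,"gripper":1},{"dx":0,"dy":0,"dz":0.4,"ax":0,"ay":0,"az":0,"gripper":1},{"dx":0,"dy":0,"dz":0.3,"ax":0,"ay":0,"az":0,"gripper":1},{"dx":0,"dy":0,"dz":0.3,"ax":0,"ay":0,"az":0,"gripper":1},{"dx":0,"dy":0,"dz":0,"ax":0,"ay":0,"az":0,"gripper":1}]}}

```text
clock: 15.68
eef_pos: [557.0, -46.6, 136.6]
eef_rot: [-3.141, 0.001, 0.321]
wrist_force: [-0.1, 0.4, -1.4]
finger_gap: 45.1
finger_force: 20.0
```

>>> {"name": "jog_arm", "arguments": {"commands": [{"dx":0,"dy":0,"dz":0.15,"ax":0,"ay":0,"az":0,"gripper":1},{"dx":0,"dy":0,"dz":0.15,"ax":0,"ay":0,"az":0,"gripper":1},{"dx":0,"dy":0,"dz":0.15,"ax":0,"ay":0,"az":0,"gripper":1},{"dx":0,"dy":0,"dz":0.1,"ax":0,"ay":0,"az":0,"gripper":1},{"dx":0,"dy":0,"dz":0,"ax":0,"ay":0,"az":0,"gripper":1}]}}

```text
clock: 16.3
eef_pos: [557.2, -46.7, 115.1]
eef_rot: [-3.141, 0.0, 0.321]
wrist_force: [-0.2, -0.5, -1.3]
finger_gap: 45.0
finger_force: 20.0
```

>>> {"name": "jog_arm", "arguments": {"commands": [{"dx":0,"dy":0,"dz":0.05,"ax":0,"ay":0,"az":0,"gripper":1},{"dx":0,"dy":0,"dz":0.04,"ax":0,"ay":0,"az":0,"gripper":1},{"dx":0,"dy":0,"dz":0.03,"ax":0,"ay":0,"az":0,"gripper":1},{"dx":0,"dy":0,"dz":0,"ax":0,"ay":0,"az":0,"gripper":1}]}}

```text
clock: 16.8
eef_pos: [557.3, -46.7, 110.6]
eef_rot: [-3.142, 0.0, 0.321]
wrist_force: [-0.3, -0.4, -0.3]
finger_gap: 45.2
finger_force: 20.0
```

>>> {"name": "jog_arm", "arguments": {"commands": [{"dx":0,"dy":0,"dz":0,"ax":0,"ay":0,"az":0,"gripper":0},{"dx":0,"dy":0,"dz":0,"ax":0,"ay":0,"az":0,"gripper":0},{"dx":0,"dy":0,"dz":0,"ax":0,"ay":0,"az":0,"gripper":0},{"dx":0,"dy":0,"dz":0,"ax":0,"ay":0,"az":0,"gripper":0},{"dx":0,"dy":0,"dz":0,"ax":0,"ay":0,"az":0,"gripper":0},{"dx":0,"dy":0,"dz":0,"ax":0,"ay":0,"az":0,"gripper":0},{"dx":0,"dy":0,"dz":0,"ax":0,"ay":0,"az":0,"gripper":0},{"dx":0,"dy":0,"dz":0,"ax":0,"ay":0,"az":0,"gripper":0}]}}

```text
clock: 17.8
eef_pos: [557.3, -46.7, 110.6]
eef_rot: [-3.142, -0.0, 0.321]
wrist_force: [0.6, -0.4, 0.2]
finger_gap: 94.2
finger_force: 0.0
```

>>> {"name": "jog_arm", "arguments": {"commands": [{"dx":0,"dy":0,"dz":-0.3,"ax":0,"ay":0,"az":0,"gripper":0},{"dx":0,"dy":0,"dz":-0.6,"ax":0,"ay":0,"az":0,"gripper":0},{"dx":0,"dy":0,"dz":-0.8,"ax":0,"ay":0,"az":0,"gripper":0},{"dx":0,"dy":0,"dz":-0.8,"ax":0,"ay":0,"az":0,"gripper":0},{"dx":0,"dy":-0.8,"dz":0,"ax":0,"ay":0,"az":0,"gripper":0},{"dx":0,"dy":-0.9,"dz":0,"ax":0,"ay":0,"az":0,"gripper":0},{"dx":0,"dy":-0.9,"dz":0,"ax":0,"ay":0,"az":0,"gripper":0},{"dx":0,"dy":-0.9,"dz":0,"ax":0,"ay":0,"az":0,"gripper":0},{"dx":0,"dy":-0.9,"dz":0,"ax":0,"ay":0,"az":0,"gripper":0},{"dx":0,"dy":0,"dz":0,"ax":0,"ay":0,"az":0,"gripper":0}]}}

```text
clock: 19.05
eef_pos: [501.4, 121.9, 211.6]
eef_rot: [3.142, -0.001, 0.324]
wrist_force: [0.5, -0.3, -0.1]
finger_gap: 94.2
finger_force: 0.0
```

```bash
python3 - <<'E'
from h import *
a=grab("top");b=grab("side")
for c,uv in((a,(322,235)),(b,(328,175))):
    m=mask(c,20,35,uv,30);ys,xs=np.where(m);print("yellow",xs.min(),xs.max(),ys.min(),ys.max())
    q=np.array([proj(c,p) for p in circ(557.3,-46,137,23)]);print(q.min(0).round(1),q.max(0).round(1))
cv2.imwrite("pics/m5.png",np.hstack([cv2.resize(cv2.convertScaleAbs(c["image"][v-40:v+40,u-50:u+50,::-1],alpha=1.8),(400,320),interpolation=2) for c,u,v in((a,322,241),(b,328,190))]))
E
```

```text
yellow 310 335 228 253
[312.1 226.8] [335.5 250. ]
yellow 321 340 170 194
[321.3 169.6] [340.6 180.8]
```

View pics/m5.png

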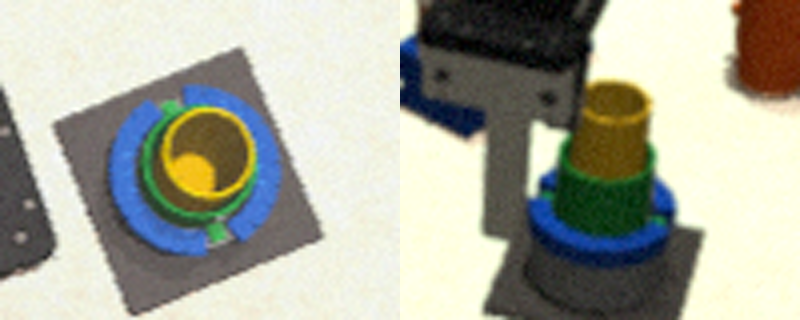

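The yellow cup stands upright inside the green one. Its side-view rim, row 170 and columns 321–340, matches the home model (169.6, 321.3–340.6). The lugs are still in the notches and the gripper is clear.

```bash
python3 -c "
from cell import job
print(job.sign_off())"
```

```text
the job is handed in; nothing more can be done
None
```

The job is handed in, with no verdict returned: the last pictures show the green cup home with both lugs in the notches, the yellow cup upright and home inside it, and the gripper open and clear.

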